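Set the drive's speed dial and hold the sprung belt tensioner open

TASK

The belt drive is to get a new belt. First turn the speed dial on the controller clockwise until its pointer lines up with the metal tab on the bezel around it, and let go of the dial; then swing the drive's sprung tensioner arm toward the plate's front edge, by its upright post and against its spring, all the way to its stop, and keep holding it there with the fingers so that the belt can be slipped on. The program finishes while holding the arm at its stop; the dial must stay at the tab and the two standing vials must not be tipped over.

Things in the scene. Friction and masses are not known exactly. Their poses are not given: they have to be found in the camera images.
- controller: Fixed grey box, 130 x 140 x 60 mm high, with the speed dial in the middle of its top; ventilation slots and a rocker switch on its front. Origin: centre of its underside on the bench; x points to its back, z up. It and the belt drive may stand on either side.
- dial (a joint): Speed dial's angle in rad, growing clockwise seen from above, -2.4 to 2.4; at 0 the pointer points along the controller's +x. It starts between -1.0 and -0.3 and stays where it is left (friction about 0.04 N m). At the tab this joint reads minus the yaw of the bezel relative to the controller, which is 0.05 to 0.7.
- dial_grip (a point): Point on the dial's vertical axis, 89 mm above the bench, 10 mm below the top of the dial's grip bar. The dial is a black disc of 50 mm diameter (top face 74 mm above the bench) with an upright grip bar 46 mm long, 12 mm thick, reaching 99 mm above the bench. x axis of this frame: along the bar to the pointer end; z up.
- dial_pointer (a point): Tip of the dial's pointer, a short nose with a white line (a second white line on the bar's top runs from the middle to the same end), at one end of the grip bar's direction, 34 mm from the dial's axis.
- bezel: Thin black ring lying on the controller round the dial, 36 to 43 mm from the axis, 3 mm thick, fixed during the run, with one raised metal tab 16 x 7 x 9 mm. Origin: on the dial's axis at the controller's top, 60 mm above the bench; x points to the tab.
- bezel_mark (a point): Point at the inner end of the metal tab, 34 mm from the dial's axis: where the pointer's tip must come, seen from above.
- drive: Fixed belt drive without its belt: grey plate 160 x 220 mm on feet, top 18 mm above the bench, with two grooved pulleys (42 and 70 mm over flanges, tops 50 mm above the bench) near the back edge, and the tensioner. Origin: centre of its underside on the bench; x points to its back edge, -x to its front edge (the robot's side), y to the left, z up.
- tensioner (a joint): Angle of the sprung tensioner arm in rad: 0 at rest (arm leans toward the pulleys), growing clockwise from above as the post swings toward the plate's front edge, 0.95 at the stop. A torsion spring drives it back to 0: at the post it takes about 2.3 N to start and 5.7 N at the stop.
- lever_pivot (a point): Point on the tensioner arm's vertical hinge axis, at the height of lever_post. The arm is a flat two-plate steel cage 15 mm wide with a toothed black jockey wheel under its post, its top 51 mm above the bench; two steel stop pins beside the arm, 42 mm from the hinge, are 48 mm high.
- lever_post (a point): Grip point on the upright round steel post at the free end of the tensioner arm: 12 mm diameter, 90 mm from the hinge axis, free from 53 mm to 102 mm above the bench; this point is on its axis, 88 mm above the bench.
- stop_point (a point): Where lever_post is when the arm is at its stop (a point fixed to the drive).
- vial_near: Loose standing glass vial with cap, 23 mm diameter, 74 mm high, between the controller and the drive. Origin: centre of its underside; z up.
- vial_far: Loose standing glass vial like the other, farther from the robot. Origin: centre of its underside; z up.
Not all that is in view belongs to the job. What is shaped like the vial_far but purple is not meant.

How it is judged:
On the way, in this order (a step that is already met when the one before it is completed fails the run):
1. the dial's pointer is at the bezel's tab and the dial is let go (horizontal distance between dial_pointer and bezel_mark below 0.005 m and contact force between the fingers and controller below 0.3 N), for 0.3 s.
2. the tensioner arm is held at its stop by the fingers (value of joint tensioner above 0.89 rad and contact force between the fingers and tensioner above 2 N), for 0.3 s.
At the end, for the whole second after the job is handed in: The dial's pointer tip is within 5 mm of the tab's mark point (about 8 degrees), the tensioner arm reads over 0.89 rad (stop at 0.95) with the fingers pressing on it with more than 2 N, and both vials stand upright (all of step 2 and horizontal distance between dial_pointer and bezel_mark below 0.005 m and not (angle between vial_near's own z axis and vertical above 0.35 rad) and not (angle between vial_far's own z axis and vertical above 0.35 rad)); the arm keeps its last pose, push and grip.
It fails at once if a standing vial is tipped over (more than 20 degrees) (angle between any of vial_near, vial_far's own z axis and vertical above 0.35 rad).
It also fails if it takes over 54 s, if anything falls off the work surface, if the arm or the gripper's body presses on something with over 40 N, if the wrist force passes 120 N, or if a joint passes its speed limit or range.

ROBOT

A 6-joint arm with a two-finger parallel gripper is mounted at the origin on a cart in front of the work surface, level with it; the furniture and walls round the work are solid. World frame = base frame: x ahead of the robot, y to its left, z up, the work surface at z = 0. Lengths are in m, angles in rad, forces in N, time in s.
With the tool pointing down it reaches from about 0.375 to 0.9 m from the base axis. Payload 3.1 kg.
Tool frame: the origin (TCP) lies midway between the tips of the shut fingers; the grasp point (between the pads) lies 19 mm behind it; z points along the fingers, y is the line along which they close (so a half turn about z gives the same grasp; the last joint's range is limited). The gripper opens to 85 mm and grips with 20 to 120 N. Pads are 22 mm wide; open, the fingers measure 114 mm over their backs; the gripper's body (76 mm by 85 mm) begins 54 mm behind the grasp point. The pads swing forward as they close: fully open they stand 13 mm farther back than shut.
Start: joints at [-1.361, 0.527, 1.433, -0, 1.181, -0.178], TCP at [0.236, -0.579, 0.231] pointing down, gripper open.
Joint ranges: [-3.08, 3.08], [-0.75, 2.2], [0.22, 2.44], [-1.43, 4.57], [0, 2.65], [-2.85, 2.85]. Speed limits (rad/s): [2.79, 2.79, 3.14, 3.14, 3.14, 3.14].

INTERFACE

Orientations are given as a unit quaternion [x, y, z, w].
In Python, from station import manip gives the robot as it stands.
- The arm moves only by the tool drive_tool, never from a script. Its argument "motion" is a list that holds one entry, the list of rows, each a list of 5 numbers: the finger opening in mm, from 0 to 85.4, then the shift along the tool's x, y, z in units of 30 mm (1.0 is 30 mm), then the turn about the tool's z in units of 8 degrees (1.0 is 8 degrees). In form: [[[fingers, x, y, z, yaw], ...]]. A call has 1 to 10 rows; each row is the pose to reach, as a shift and turn from the pose commanded when the call began, along the tool's axes at that moment; what a row does not reach only later rows make up. A row lasts 1/10 s, in which the tool goes at most 50 mm and 8.59 degrees, less where a joint would pass 70% of its speed; a pose out of reach is approached as far as the arm can. A call with a gripper value outside its range is refused whole. The fingers move at their own pace and stop on an object; "squeeze" is the grip in N (left out, the last holds). Time passes only in rows, so rows that repeat a pose let the fingers close. It gives the time, the measured TCP pose, the force, the opening and the grip force at its end, in the units of the state.
- manip.sense(): the state, without advancing time (a new reading comes with each control period).
- manip.snapshot(name): name is "scene" or "side" or "wrist"; returns the picture (400x640x3 uint8, red, green, blue); there is no depth.
- manip.camera_model(name): a dict with "fov_y" (degrees; the focal length in pixels is half the picture's height over the tangent of half this angle, whatever the lens; pixels are square), "cx", "cy" (the principal point, pixels), "k1" (the pictures are not rectified: a ray, as slopes to the right and down, at radius r is drawn at 1 + k1 r^2 times it, then the intrinsics apply), "origin" and "orientation" of the camera in the world. Camera axes: x right, y up, looking along -z (the intrinsics and any distortion apply to the point x, -y, -z); pixel columns grow to the right and rows downward; lengths in m; the calibration is good to about 2 mm. A picture is of the moment at which its call begins: read the wrist's pose just before it. camera_model takes no time and is no camera call; for the wrist camera it gives the pose at the moment of the call.
- manip.sign_off(): hands the job in; it is judged then, once.
The state is a dict: "t": time; "q": joint angles; "qd": joint speeds; "tau": joint torques, N m; "tcp_pos": TCP position; "tool_rot": TCP orientation; "force": force on the tool from outside, world axes, zero at the start; "ft_torque": the same for the moment, N m; "finger_gap": opening from 0.0 (shut) to 1.0 (fully open); "gripper_force": force on a finger pad.
Only numpy, scipy, OpenCV 4.12 (cv2) and the standard library are available. Lean on these libraries where they do the work, as an engineer would, in place of code of your own. Each camera call takes 0.05 s, during which the arm holds its last target. There are 200 camera calls.

## Working session

There is one attempt and no reset: what is moved stays moved. The work goes in short steps, Python scripts to look and compute and a tool call to move; the robot and the scene stay as the last step left them, time stands still between calls to the robot, and variables do not carry over. Pictures are saved under pics/ and viewed, at most 10 in all, crops included, and the job is handed in when it is done.

Besides the shell and the picture viewer there is one more tool, called after "Emit:" as a command line: name --argument value ..., lists and objects as JSON in quotes. drive_tool: Moves the arm, as the interface text tells. Its arguments: {"type":"object","properties":{"motion":{"type":"array","items":{"type":"array","items":{"type":"array","items":{"type":"number"}}}},"squeeze":{"type":"number"}},"required":["motion"]}

```bash
mkdir -p pics; ls
cat > h.py <<'E'
import numpy as np, cv2
from station import manip
from scipy.spatial.transform import Rotation as R
def f(m,h=400): return h/2/np.tan(np.radians(m['fov_y'])/2)
def ray(m,u,v):
    fo=f(m); d=np.array([(u-m['cx'])/fo,(v-m['cy'])/fo]); s=d.copy()
    for _ in range(20): s=d/(1+m['k1']*(s@s))
    return np.array(m['origin']), R.from_quat(m['orientation']).apply([s[0],-s[1],-1])
def onz(m,u,v,z):
    o,d=ray(m,u,v); return o+d*(z-o[2])/d[2]
def proj(m,p):
    c=R.from_quat(m['orientation']).inv().apply(np.array(p)-m['origin']); s=np.array([c[0],-c[1]])/-c[2]
    s=s*(1+m['k1']*(s@s)); return s*f(m)+[m['cx'],m['cy']]
def tri(m1,p1,m2,p2):
    o1,d1=ray(m1,*p1);o2,d2=ray(m2,*p2)
    A=np.c_[d1,-d2]; t=np.linalg.lstsq(A,o2-o1,rcond=None)[0]
    a,b=o1+d1*t[0],o2+d2*t[1]; return (a+b)/2,np.linalg.norm(a-b)
def shot(n,name):
    m=manip.camera_model(n); im=manip.snapshot(n); cv2.imwrite(f'pics/{name}.png',im[:,:,::-1]); return m,im
E
python3 - <<'E'
from h import *
s=manip.sense(); print(s['t'],s['tcp_pos'],s['tool_rot'],s['finger_gap'])
for n in('scene','side','wrist'):
    m,_=shot(n,n+'0'); print(n,m)
E
```

```text
pics
0.0 [ 0.23621269 -0.57785415  0.23032933] [ 9.81260110e-01  1.92684629e-01 -1.29551037e-05 -1.10904815e-03] 1.0019715649113994
scene {'fov_y': 43.51441153283454, 'cx': 318.1639872681211, 'cy': 202.2084970523626, 'k1': 0.011130749009819398, 'origin': array([0.12675979, 0.86108504, 0.56477324]), 'orientation': array([-0.11700236,  0.50484397,  0.83203674, -0.19788351])}
side {'fov_y': 46.17104233192686, 'cx': 319.36727912038896, 'cy': 193.77234614327344, 'k1': -0.03256828838937004, 'origin': array([0.12697651, 0.71080298, 0.66328322]), 'orientation': array([-0.11861613,  0.44395228,  0.85219113, -0.25021364])}
wrist {'fov_y': 62.67775262868907, 'cx': 320.6845813442072, 'cy': 195.75138055527248, 'k1': -0.026113714975652593, 'origin': array([ 0.30967157, -0.5498844 ,  0.37250367]), 'orientation': array([-0.12817751,  0.08733532, -0.55040688,  0.82036293])}
```

View pics/scene0.png

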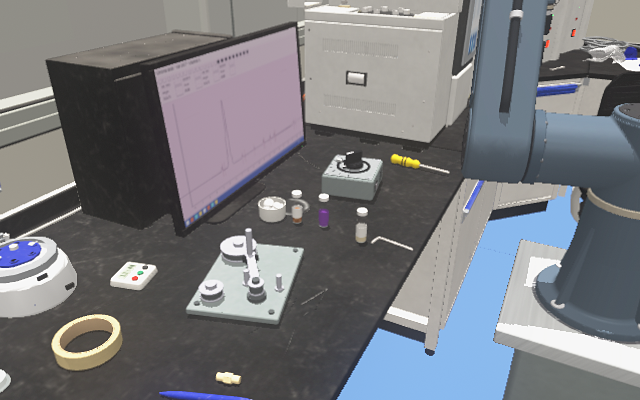

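View pics/side0.png

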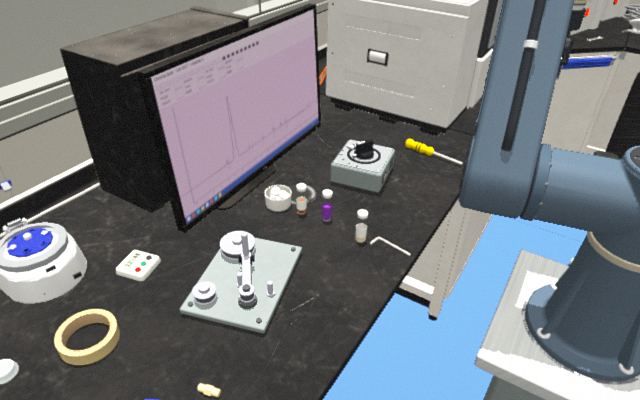

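Scene view: controller with dial at (352,165), drive at (247,280) with its post at about (249,240). There are three vial shapes. The clear one at (361,225) is nearest the robot, so it is vial_near. The clear one at (297,207) is vial_far, and the purple one at (324,211) is the decoy. I'll compute rough positions next.

Run:
```python
from h import *
a=manip.camera_model('scene');b=manip.camera_model('side');w=manip.camera_model('wrist');s=manip.sense()
for n,p,q,z in [('dialtop',(352,152),(364,144),.099),('near cap',(362,210),(362.5,212),.074),('far cap',(297,192),(301.5,185),.074),('purple',(324,196),(327,192),.074),
 ('plateR',(304,247),(301,241),.018),('plateF',(271,321),(262,327),.018),('plateL',(188,312),(185,309),.018),('plateB',(223,240),(219,236),.018),('post top',(249,230),(245.5,238),.102),('hinge',(256,279),(247,287),.05)]:
    print(n,onz(a,*p,z).round(3),onz(b,*q,z).round(3),tri(a,p,b,q)[0].round(3))
T=R.from_quat(s['tool_rot']); print(T.as_matrix().round(3)); print('cam in tool',T.inv().apply(w['origin']-s['tcp_pos']).round(4),'look',T.inv().apply(R.from_quat(w['orientation']).apply([0,0,-1])).round(3))
print('wrist proj dial',proj(w,onz(a,352,152,.099)))
```

```text
dialtop [ 0.57  -0.217  0.099] [ 0.563 -0.211  0.099] [ 0.56  -0.2    0.106]
near cap [0.449 0.009 0.074] [0.451 0.005 0.074] [ 0.455 -0.004  0.067]
far cap [ 0.608 -0.003  0.074] [ 0.611 -0.007  0.074] [ 0.616 -0.016  0.067]
purple [ 0.547 -0.012  0.074] [ 0.55  -0.015  0.074] [ 0.552 -0.021  0.069]
plateR [0.531 0.111 0.018] [0.542 0.097 0.018] [ 0.555  0.072 -0.009]
plateF [0.475 0.33  0.018] [0.474 0.318 0.018] [ 0.494  0.297 -0.016]
plateL [0.609 0.373 0.018] [0.611 0.361 0.018] [ 0.638  0.342 -0.017]
plateB [0.692 0.163 0.018] [0.695 0.179 0.018] [0.655 0.213 0.058]
post top [0.584 0.221 0.102] [0.577 0.226 0.102] [0.573 0.233 0.11 ]
hinge [0.533 0.281 0.05 ] [0.532 0.282 0.05 ] [0.531 0.284 0.052]
[[ 0.926  0.378 -0.   ]
 [ 0.378 -0.926  0.002]
 [ 0.    -0.002 -1.   ]]
cam in tool [ 0.0786  0.0015 -0.1421] look [-0.307  0.     0.952]
wrist proj dial [ -15.01079079 -499.70238149]
```

View pics/wrist0.png

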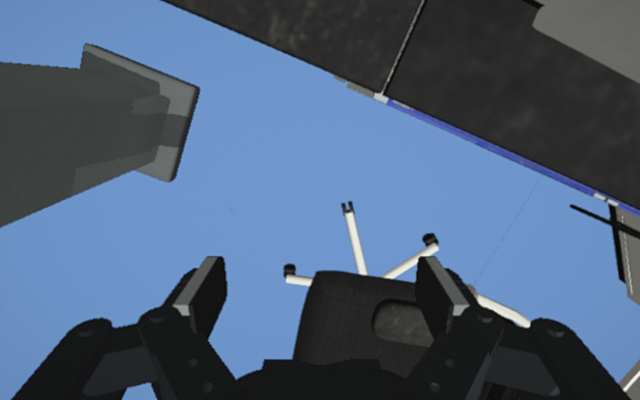

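Wrist view shows only the floor and the bench edge, nothing useful yet. Before moving I'll check clearance to the instrument and the monitor.

Run:
```python
from h import *
a=manip.camera_model('scene')
for p in [(435,142),(308,120),(304,140),(180,228),(408,160),(448,172),(270,215)]: print(p,onz(a,*p,0).round(3))
```

```text
(435, 142) [ 0.463 -0.645  0.   ]
(308, 120) [ 0.922 -0.654  0.   ]
(304, 140) [ 0.84 -0.47  0.  ]
(180, 228) [0.825 0.142 0.   ]
(408, 160) [ 0.494 -0.464  0.   ]
(448, 172) [ 0.37  -0.432  0.   ]
(270, 215) [0.679 0.001 0.   ]
```

Emit:
drive_tool --motion '[[[85,1,-0.5,-0.5,0],[85,2.6,-1.3,-1,0],[85,4.2,-2.1,-1,0],[85,5.8,-2.9,-1,0],[85,7.4,-3.7,-1,0],[85,9,-4.5,-1,0],[85,10.6,-5.3,-1,0],[85,12.2,-6.1,-1,0],[85,13.6,-6.8,-1,0],[85,14.4,-7.2,-1,0]]]'

```text
t: 1.15
tcp_pos: [0.5547, -0.2144, 0.2611]
tool_rot: [0.981, 0.193, -0.0, -0.0]
force: [-0.4, 0.8, -0.7]
finger_gap: 0.994
gripper_force: 0.0
```

Run:
```python
from h import *
m,im=shot('wrist','w1'); s=manip.sense(); print(s['t'],s['tcp_pos'],s['q'],m['origin'],proj(m,(.56,-.21,.099)))
```

```text
1.2 [ 0.55942385 -0.20784708  0.26122999] [-0.54628588  0.45566883  1.47362782  0.00732279  1.21073629  0.62891388] [ 0.62810748 -0.18606627  0.40314477] [316.99753933 169.63458783]
```

View pics/w1.png

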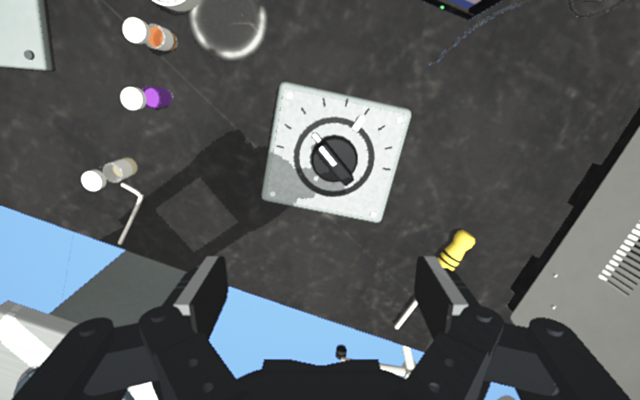

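The wrist view shows the controller at (335,155). The dial pointer is at about (318,137) and the metal tab at about (360,122). The vial candidates are vial_near cap (93,181), vial_far with orange contents (135,31), and the purple decoy (132,98). I'll enlarge a crop of the dial and measure it.

Run:
```python
from h import *
im=cv2.imread('pics/w1.png'); c=im[75:235,240:440]
cv2.imwrite('pics/w1c.png',cv2.resize(c,None,fx=4,fy=3.75 and 4,interpolation=cv2.INTER_CUBIC)[:600])
```

```text
(no output)
```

View pics/w1c.png

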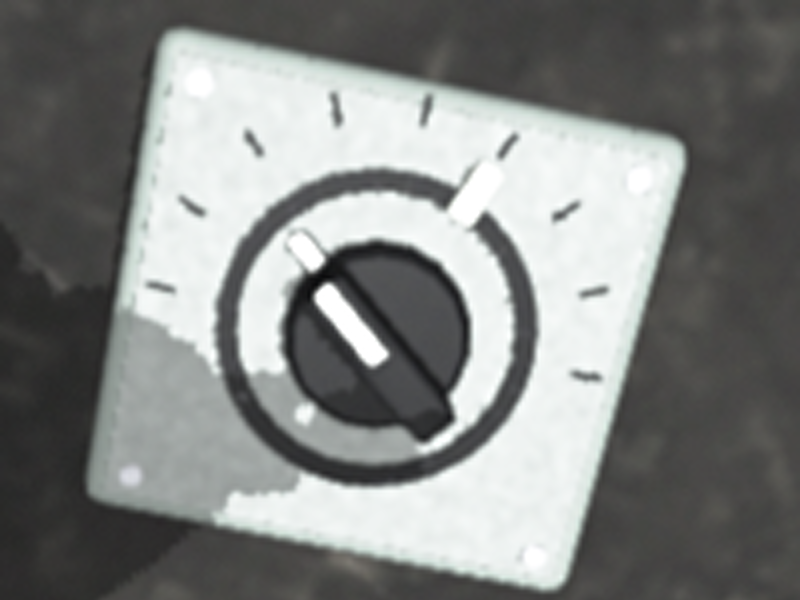

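```bash
cat > dial.py <<'E'
from h import *
E
python3 - <<'E'
from h import *
# camera pose saved from w1: arm still; re-read
m=manip.camera_model('wrist'); g=lambda x,y,z: onz(m,240+x/4-.4,75+y/4-.4,z)[:2]
c=g(377.5,326,.063); print('axis',c.round(4))
t=g(463,220,.069); to=g(490,165,.069); print('tab in',(t-c).round(4),np.linalg.norm(t-c),np.degrees(np.arctan2(*(t-c)[::-1])), 'dir',np.degrees(np.arctan2(*(to-t)[::-1])), np.degrees(np.arctan2(*(to-c)[::-1])))
b0=g(375,358,.099);b1=g(325,292,.099); print('bar mid',b0.round(4),'end',b1.round(4),'ang',np.degrees(np.arctan2(*(b1-b0)[::-1])),np.degrees(np.arctan2(*(b1-c)[::-1])))
for z in(.07,.078,.085):
  p=g(295,232,z); print('ptr',z,np.linalg.norm(p-c),np.degrees(np.arctan2(*(p-c)[::-1])))
K=[g(x,y,.06) for x,y in[(165,30),(685,140),(562,590),(90,495)]]; print(np.round(K,4),'mean',np.mean(K,0).round(4))
d=(K[0]+K[1]-K[2]-K[3]); e=(K[0]+K[3]-K[1]-K[2]); print('ctrl yaw',np.degrees(np.arctan2(d[1],d[0])),np.degrees(np.arctan2(e[1],e[0]))-90)
s=manip.sense(); T=R.from_quat(s['tool_rot']); print('tool x ang',T.as_euler('xyz',degrees=True),T.as_matrix().round(3))
# vials
for n,p in [('near',(93,181)),('purple',(132,98)),('far',(135,31))]: print(n,onz(m,*p,.074).round(4))
E
```

```text
axis [ 0.578  -0.2163]
tab in [ 0.034  -0.0086] 0.03505452360353687 -14.154007917672942 dir -2.4264481143113152 -10.660605694469252
bar mid [ 0.5764 -0.2149] end [ 0.5863 -0.198 ] ang 59.643280309606006 65.43309206817044
ptr 0.07 0.032984507755363414 62.762046489264144
ptr 0.078 0.0335702569861724 61.48063773254012
ptr 0.085 0.03409611467372587 60.39598531178
[[ 0.6256 -0.1386]
 [ 0.6515 -0.2699]
 [ 0.5285 -0.2942]
 [ 0.5039 -0.162 ]] mean [ 0.5774 -0.2162]
ctrl yaw 11.063501767726375 10.864189747322214
tool x ang [-179.84073013   -0.36998968   22.5179795 ] [[ 0.924  0.383  0.005]
 [ 0.383 -0.924  0.005]
 [ 0.006 -0.003 -1.   ]]
near [0.4584 0.0089 0.074 ]
purple [ 0.5571 -0.0108  0.074 ]
far [6.169e-01 5.000e-04 7.400e-02]
```

The axis is at about (0.573,-0.223). The pointer is at about 60° world yaw and the tab at about -13°, so the dial needs about 73° clockwise. The picture was taken while the arm was still settling, so I'll move closer, hold, and measure again.

Emit:
drive_tool --motion '[[[60,0.1,0.1,0.5,-1],[50,0.25,0.25,1.2,-2],[50,0.4,0.4,2,-3],[50,0.45,0.47,2.8,-4],[50,0.45,0.47,3.2,-4.7],[50,0.45,0.47,3.2,-4.7],[50,0.45,0.47,3.2,-4.7],[50,0.45,0.47,3.2,-4.7]]]'

```text
t: 2.0
tcp_pos: [0.5721, -0.2246, 0.1663]
tool_rot: [0.867, 0.498, 0.0, 0.001]
force: [-1.0, 0.6, -0.2]
finger_gap: 0.587
gripper_force: 0.0
```

Run:
```python
from h import *
import pickle
s=manip.sense(); m,im=shot('wrist','w2'); s2=manip.sense(); pickle.dump((m,s),open('w2.pkl','wb'))
print(s['t'],s['tcp_pos'],s2['tcp_pos'],s['q'][5],R.from_quat(s['tool_rot']).as_euler('xyz',degrees=True))
```

```text
2.0 [ 0.57208496 -0.22461802  0.16631275] [ 0.57213009 -0.2246011   0.1664622 ] -0.027493404377632293 [1.79891446e+02 3.02492048e-03 5.97338098e+01]
```

View pics/w2.png

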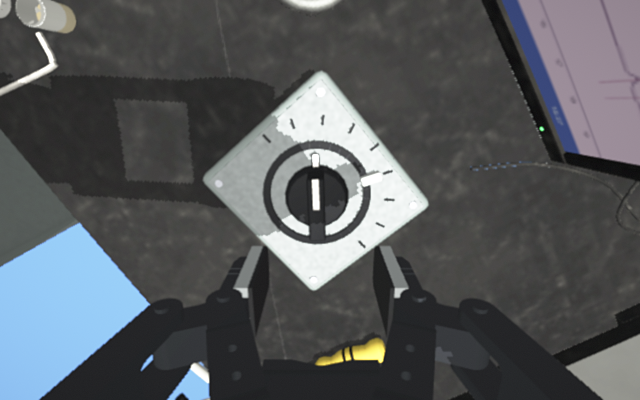

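The view shows the dial axis at about (317,191), the pointer pointing straight up at (316,155) and the tab at (372,180). The bar is aligned with the tool x axis, so I'll compute the axis and tab angles numerically.

```bash
python3 - <<'E'
from h import *
import pickle
m,s=pickle.load(open('w2.pkl','rb')); im=cv2.imread('pics/w2.png').astype(int)
T=R.from_quat(s['tool_rot']); L=lambda p:T.inv().apply(np.array(p)-s['tcp_pos'])
g=lambda u,v,z:onz(m,u,v,z)
mn,mx=im.min(2),im.max(2)
dark=((mx<95)).astype(np.uint8)
cs,h=cv2.findContours(dark[130:255,250:385],cv2.RETR_CCOMP,cv2.CHAIN_APPROX_NONE)
for i,c in enumerate(cs):
    if len(c)>100: e=cv2.fitEllipse(c); print(h[0][i],np.array(e[0])+[250,130],e[1])
w=(mn>225).astype(np.uint8); w[:130]=0;w[255:]=0;w[:,:250]=0;w[:,390:]=0
n,lab,st,ce=cv2.connectedComponentsWithStats(w)
for i in range(1,n):
    if st[i,4]>15: print(st[i],ce[i])
c=g(317,191.5,.063); print('axis',c.round(4),'tool',L(c).round(4))
for n,p,z in[('tab in',(363.5,184),.069),('tab out',(381,177.5),.069),('ptr',(315.5,154),.078),('bar0',(315.5,210),.099),('bar1',(316,180),.099)]:
    q=g(*p,z)-c; print(n,L(q+c).round(4),np.hypot(*q[:2]).round(4),np.degrees(np.arctan2(q[1],q[0])).round(1))
E
python3 - <<'E'
import cv2
im=cv2.imread('pics/w2.png')[135:250,255:390]; cv2.imwrite('pics/w2c.png',cv2.resize(im,None,fx=5,fy=5,interpolation=cv2.INTER_CUBIC))
E
```

```text
[11  7  9 -1] [316.26093292 192.03063965] (93.7876968383789, 97.34304809570312)
[ 262  130  128  125 4732] [346.98245985 197.51056636]
[315 149  34  20 327] [330.37614679 158.14984709]
[304 150  10   9  41] [308.12195122 153.02439024]
[312 154   7  12  73] [315.04109589 159.19178082]
[312 180   7  30 165] [315.22424242 194.43030303]
[326 183  36  51 516] [346.51356589 213.10271318]
[283 215  25  20 232] [295.625      224.74137931]
axis [ 0.5719 -0.222   0.063 ] tool [ 0.0022 -0.0016  0.1033]
tab in [0.01   0.0337 0.0974] 0.0361 -17.8
tab out [0.015  0.0467 0.0974] 0.05 -15.3
ptr [ 0.0346 -0.0025  0.0883] 0.0324 61.2
bar0 [ 0.0001 -0.0023  0.0673] 0.0022 -139.3
bar1 [ 0.0212 -0.0019  0.0673] 0.019 60.6
```

View pics/w2c.png

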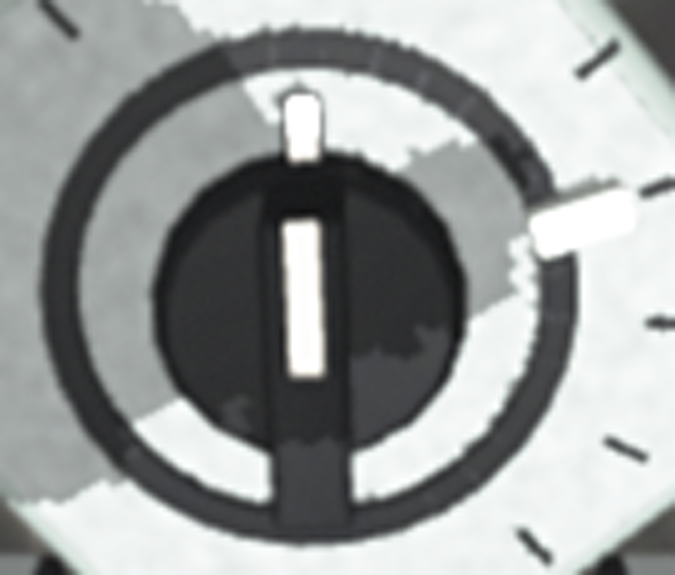

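Run:
```python
from h import *
import pickle
m,s=pickle.load(open('w2.pkl','rb'))
T=R.from_quat(s['tool_rot']); L=lambda p:T.inv().apply(np.array(p)-s['tcp_pos'])
g=lambda x,y,z:onz(m,255+x/5-.4,135+y/5-.4,z)
c=g(309,287.5,.063); d=g(312,303,.074); print('ring',L(c).round(4),'disc',L(d).round(4),c.round(4))
for n,p,z in[('tab in',(535,237),.069),('tab out',(632,200),.069),('ptr',(303,92),.074),('bar0',(306,377),.099),('bar1',(300,220),.099)]:
    q=g(*p,z)-c; print(n,L(q+c).round(4),np.hypot(*q[:2]).round(4),np.degrees(np.arctan2(q[1],q[0])).round(1))
```

```text
ring [ 0.0017 -0.0021  0.1033] disc [ 0.0026 -0.0015  0.0923] [ 0.5713 -0.2222  0.063 ]
tab in [0.0115 0.0322 0.0974] 0.0357 -14.2
tab out [0.0173 0.0465 0.0974] 0.0511 -12.4
ptr [ 0.0345 -0.0027  0.0923] 0.0329 60.9
bar0 [ 0.0001 -0.0021  0.0673] 0.0016 -121.6
bar1 [ 0.0221 -0.0028  0.0673] 0.0205 61.8
```

Emit:
drive_tool --motion '[[[50,0.05,-0.07,0.8,-0.15],[50,0.05,-0.07,1.8,-0.15],[50,0.05,-0.07,2.5,-0.15],[50,0.05,-0.07,2.85,-0.15],[30,0.05,-0.07,2.85,-0.15],[10,0.05,-0.07,2.85,-0.15],[5,0.05,-0.07,2.85,-0.15],[5,0.05,-0.07,2.85,-0.15],[5,0.05,-0.07,2.85,-0.15],[5,0.05,-0.07,2.85,-0.15]]]' --squeeze 20

```text
t: 3.05
tcp_pos: [0.5704, -0.2217, 0.0812]
tool_rot: [0.861, 0.508, 0.0, 0.0]
force: [-3.1, 2.4, 6.8]
finger_gap: 0.132
gripper_force: 25.4
```

Emit:
drive_tool --motion '[[[5,0,0,0,0.9],[5,0,0,0,1.8],[5,0,0,0,2.8],[5,0,0,0,3.8],[5,0,0,0,4.8],[5,0,0,0,5.8],[5,0,0,0,6.8],[5,0,0,0,7.8],[5,0,0,0,8.7],[5,0,0,0,9.3]]]'

```text
t: 4.05
tcp_pos: [0.5711, -0.2235, 0.0813]
tool_rot: [0.993, -0.118, 0.001, 0.002]
force: [-3.0, -2.3, 3.7]
finger_gap: 0.131
gripper_force: 25.1
```

Emit:
drive_tool --motion '[[[5,0,0,0,0],[5,0,0,0,0],[5,0,0,0,0],[20,0,0,0,0],[40,0,0,0,0],[45,0,0,0,0],[45,0,0,-0.5,0],[45,0,0,-1.5,0],[45,0,0,-2.5,0],[45,0,0,-3,0]]]'

```text
t: 5.05
tcp_pos: [0.5721, -0.2224, 0.1735]
tool_rot: [0.993, -0.116, 0.002, 0.001]
force: [-0.2, -0.4, -0.3]
finger_gap: 0.526
gripper_force: 0.0
```

Emit:
drive_tool --motion '[[[45,0,0,0,0],[45,0,0,0,0],[45,0,0,0,0]]]'

```text
t: 5.35
tcp_pos: [0.5697, -0.2213, 0.1688]
tool_rot: [0.993, -0.116, -0.001, -0.001]
force: [0.1, 0.2, 0.2]
finger_gap: 0.528
gripper_force: 0.0
```

Run:
```python
from h import *
import pickle
s=manip.sense(); m,im=shot('wrist','w3'); pickle.dump((m,s),open('w3.pkl','wb'))
print(s['t'],s['tcp_pos'],s['q'],s['force'],R.from_quat(s['tool_rot']).as_euler('xyz',degrees=True))
u,v=proj(m,(.5713,-.2222,.07)); print(u,v); u0,v0=int(u)-70,int(v)-60
cv2.imwrite('pics/w3c.png',cv2.resize(im[v0:v0+120,u0:u0+140,::-1],None,fx=5,fy=5,interpolation=cv2.INTER_CUBIC)); print(u0,v0)
```

```text
5.35 [ 0.56973897 -0.22127143  0.16884121] [-5.53100976e-01  5.84192528e-01  1.52621685e+00  7.95609619e-05
  1.03348805e+00  1.25111338e+00] [0.10970206 0.15021464 0.235045  ] [-1.79954787e+02  1.24134596e-01 -1.33761564e+01]
319.8889938757784 195.6291267646213
249 135
```

View pics/w3c.png

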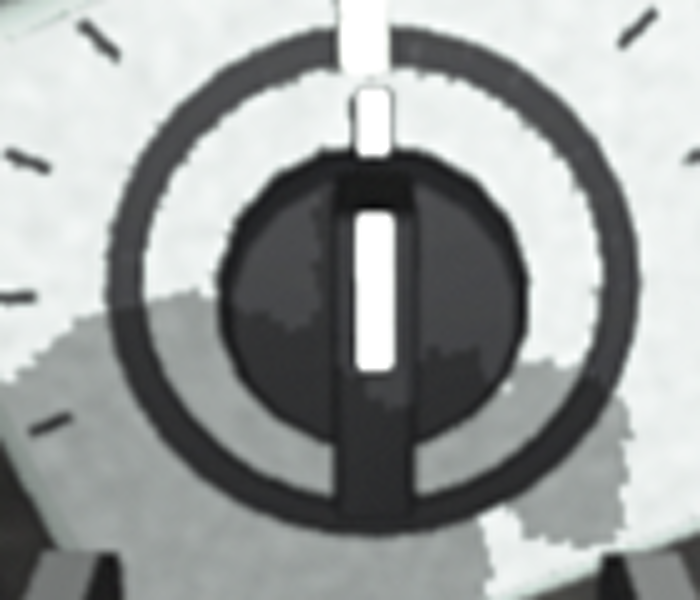

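Dial result: the pointer tip, at crop x≈374, sits under the tab, at x≈364. The sideways error is about 1.6 mm, within the 5 mm allowed, and the dial is released. Next I'll go over the drive.

Emit:
drive_tool --motion '[[[45,0,-0.6,-0.6,0],[45,-0.3,-2,-1.4,-1],[45,-0.7,-3.6,-2.2,-2],[45,-1.2,-5.2,-2.7,-3],[45,-1.7,-6.8,-2.7,-4],[45,-2.2,-8.4,-2.7,-5],[45,-2.7,-10,-2.7,-6],[45,-3.2,-11.6,-2.7,-7],[45,-3.6,-13.2,-2.7,-8],[45,-3.9,-14.2,-2.7,-9]]]'

```text
t: 6.4
tcp_pos: [0.5542, 0.2225, 0.2496]
tool_rot: [0.87, 0.493, -0.001, -0.001]
force: [0.9, -0.9, 0.5]
finger_gap: 0.53
gripper_force: 0.0
```

Emit:
drive_tool --motion '[[[45,0,0,0,-1],[45,0,0,0,-2],[45,0,0,0,-3],[45,0,0,0,-4],[45,0,0,0,-5],[45,0,0,0,-5],[45,0,0,0,-5],[45,0,0,0,-5],[45,0,0,0,-5]]]'

```text
t: 7.3
tcp_pos: [0.5552, 0.2196, 0.2506]
tool_rot: [0.652, 0.758, -0.0, -0.0]
force: [0.3, -0.1, -0.4]
finger_gap: 0.53
gripper_force: 0.0
```

Run:
```python
from h import *
import pickle
s=manip.sense(); m,im=shot('wrist','w4'); pickle.dump((m,s),open('w4.pkl','wb'))
print(s['t'],s['tcp_pos'],s['q'],R.from_quat(s['tool_rot']).as_euler('xyz',degrees=True))
```

```text
7.3 [0.55519773 0.21964362 0.2505953 ] [1.89712307e-01 4.68596806e-01 1.48303932e+00 2.07469422e-05
 1.19039400e+00 4.05187792e-02] [-1.79974911e+02 -8.73120878e-05  9.85477178e+01]
```

View pics/w4.png

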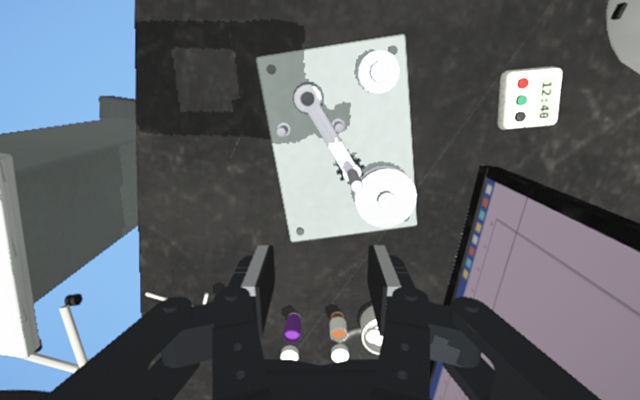

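The drive seen from above: hinge at (308,98), stop pins at (283,130) and (339,126), post near (353,178) beside the large pulley at (386,200). Next I'll compute the geometry and check it in one annotated crop.

Run:
```python
from h import *
import pickle
m,s=pickle.load(open('w4.pkl','rb')); im=cv2.imread('pics/w4.png')
T=R.from_quat(s['tool_rot'])
K=[onz(m,*p,.018) for p in[(257,58),(406,35),(417,226),(292,242)]] # FL, BL, BR, FR
K=np.array(K)[:,:2]; print(K.round(4),np.linalg.norm(K-np.roll(K,-1,0),axis=1).round(3)); C=K.mean(0); d=K[1]+K[2]-K[0]-K[3]; yaw=np.arctan2(d[1],d[0]); print('centre',C.round(4),'yaw',np.degrees(yaw))
h=onz(m,307.5,98.5,.053)[:2]; a=onz(m,324.5,128,.051)[:2]; th=np.arctan2(*(a-h)[::-1]); print('hinge',h.round(4),'arm ang',np.degrees(th))
P=h+.09*np.array([np.cos(th),np.sin(th)]); S=h+.09*np.array([np.cos(th-.95),np.sin(th-.95)]); print('post',P.round(4),'stop',S.round(4))
pb,pt=proj(m,[*P,.053]),proj(m,[*P,.102]); print(pb,pt)
for n in('scene','side'): mm=manip.camera_model(n); print(n,proj(mm,[*P,.053]),proj(mm,[*P,.102]))
z=6; c=cv2.resize(im[120:220,280:410],None,fx=z,fy=z,interpolation=cv2.INTER_CUBIC)
for p,col in((pb,(255,0,0)),(pt,(0,0,255))): cv2.drawMarker(c,tuple(int(x) for x in (p-[280,120]+.5)*z),col,cv2.MARKER_CROSS,14,1)
cv2.imwrite('pics/w4c.png',c)
```

```text
[[0.4723 0.3184]
 [0.6237 0.364 ]
 [0.6859 0.1555]
 [0.5356 0.1109]] [0.158 0.218 0.157 0.217]
centre [0.5794 0.2372] yaw 16.661739298035982
hinge [0.5323 0.2863] arm ang -51.15957754201979
post [0.5887 0.2161] stop [0.5081 0.1996]
[350.96295991 174.46106703] [355.61979558 187.48024785]
scene [249.69983758 250.88633147] [248.13286751 228.13204614]
side [245.89348779 252.51721682] [244.00174622 232.78955026]
```

View pics/w4c.png

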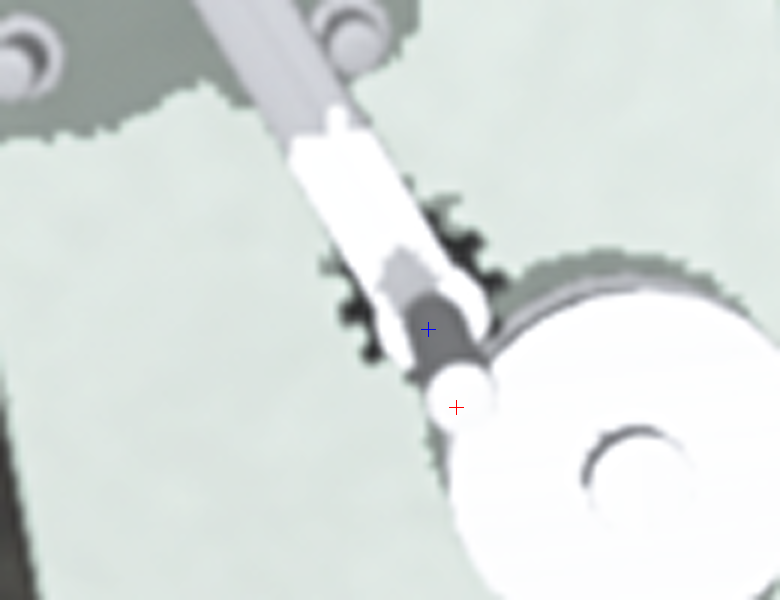

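The crop confirms the post: its top cap is at crop (462,398), 1 to 1.5 px from the prediction. The post is at about (0.5885,0.2175), the stop at about (0.508,0.200). Now I'll descend around the post and grip it.

Emit:
drive_tool --motion '[[[45,-0.1,0.5,0.3,0],[45,-0.24,1.09,1,0],[45,-0.24,1.09,2,0],[45,-0.24,1.09,3.2,0],[45,-0.24,1.09,4.4,0],[45,-0.24,1.09,5.3,0],[45,-0.24,1.09,5.8,0],[45,-0.24,1.09,6,0],[45,-0.24,1.09,6,0]]]' --squeeze 30

```text
t: 8.25
tcp_pos: [0.5891, 0.2174, 0.0703]
tool_rot: [0.652, 0.758, -0.0, -0.0]
force: [-0.2, -0.7, 0.7]
finger_gap: 0.526
gripper_force: 0.0
```

Emit:
drive_tool --motion '[[[30,0,0,0,0],[15,0,0,0,0],[5,0,0,0,0],[5,0,0,0,0],[5,0,0,0,0],[5,0,0,0,0],[5,0,0,0,0]]]' --squeeze 30

```text
t: 8.95
tcp_pos: [0.5892, 0.2176, 0.0724]
tool_rot: [0.652, 0.758, 0.001, 0.001]
force: [-1.3, -0.4, 6.2]
finger_gap: 0.124
gripper_force: 29.5
```

Run:
```python
from h import *
s=manip.sense(); print(s['t'],s['tcp_pos'],s['force'],s['finger_gap'],s['gripper_force'])
T=R.from_quat(s['tool_rot'])
h=np.array([.5323,.2863]); p=s['tcp_pos'][:2]; v=p-h; print('r',np.hypot(*v),np.degrees(np.arctan2(v[1],v[0])))
u=np.array([np.cos(np.radians(-51.2)),np.sin(np.radians(-51.2))])
th=np.arctan2(v[1],v[0]); 
for dth in np.linspace(.1,1.0,10):
    q=h+np.hypot(*v)*np.array([np.cos(th-dth),np.sin(th-dth)]); print(round(dth,2),(T.inv().apply([*(q-p),0])/.03).round(2))
```

```text
8.95 [0.58918161 0.21758919 0.07237664] [-1.29343688 -0.41639637  6.17883315] 0.1235140805529326 29.49464052915573
r 0.08920029228787396 -50.380657646990834
0.1 [-0.14 -0.26 -0.  ]
0.2 [-0.25 -0.54 -0.  ]
0.3 [-0.34 -0.82 -0.  ]
0.4 [-0.4  -1.11 -0.  ]
0.5 [-0.42 -1.41 -0.  ]
0.6 [-0.42 -1.71 -0.  ]
0.7 [-0.39 -2.   -0.  ]
0.8 [-0.33 -2.29 -0.  ]
0.9 [-0.24 -2.58 -0.  ]
1.0 [-0.12 -2.85 -0.01]
```

Emit:
drive_tool --motion '[[[5,-0.14,-0.26,0,0.3],[5,-0.25,-0.54,0,0.6],[5,-0.34,-0.82,0,0.9],[5,-0.4,-1.11,0,1.2],[5,-0.42,-1.41,0,1.5],[5,-0.42,-1.71,0,1.8],[5,-0.39,-2,0,2.1],[5,-0.33,-2.29,0,2.4],[5,-0.24,-2.58,0,2.7],[5,-0.18,-2.72,0,3]]]'

```text
t: 9.95
tcp_pos: [0.5129, 0.1967, 0.0725]
tool_rot: [0.795, 0.606, 0.002, 0.004]
force: [5.7, -15.0, 3.8]
finger_gap: 0.13
gripper_force: 29.8
```

Emit:
drive_tool --motion '[[[5,0,0,0,0],[5,0,0,0,0],[5,0,0,0,0]]]'

```text
t: 10.25
tcp_pos: [0.5131, 0.1966, 0.0724]
tool_rot: [0.795, 0.607, 0.002, 0.004]
force: [4.2, -13.4, 4.6]
finger_gap: 0.128
gripper_force: 29.8
```

Run:
```python
from h import *
s=manip.sense(); print(s['t'],s['tcp_pos'],s['force'],s['finger_gap'],s['gripper_force'])
h=np.array([.5323,.2863]); v=s['tcp_pos'][:2]-h; th=np.arctan2(v[1],v[0]);print('r',np.hypot(*v),'swing',np.radians(-50.38)-th)
t=np.array([np.sin(th),-np.cos(th)]); print('tangential force',s['force'][:2]@t,'radial',s['force'][:2]@v/np.hypot(*v)); print(R.from_quat(s['tool_rot']).as_euler('xyz',degrees=True)[2],'push dir in tool',R.from_quat(s['tool_rot']).inv().apply([*t,0]).round(2))
```

```text
10.25 [0.51305468 0.19661727 0.07243918] [  4.19404954 -13.37286162   4.57856027] 0.12799794587270108 29.83415812253952
r 0.09172444940066671 swing 0.9028869539705956
tangential force -6.9065430541890676 radial 12.195209816323327
74.69370989219509 push dir in tool [-0.06 -1.   -0.01]
```

Emit:
drive_tool --motion '[[[5,-0.05,-0.06,0,0],[5,-0.1,-0.12,0,0],[5,-0.1,-0.18,0,0],[5,-0.1,-0.18,0,0],[5,-0.1,-0.18,0,0]]]'

```text
t: 10.75
tcp_pos: [0.5078, 0.1973, 0.0724]
tool_rot: [0.795, 0.606, 0.004, 0.003]
force: [4.9, -6.2, 2.7]
finger_gap: 0.131
gripper_force: 29.7
```

```bash
cat > st.py <<'E'
from h import *
s=manip.sense(); print(s['t'],s['tcp_pos'],s['force'],s['finger_gap'],s['gripper_force'])
h=np.array([.5323,.2863]); v=s['tcp_pos'][:2]-h; th=np.arctan2(v[1],v[0]);print('r',np.hypot(*v),'swing',np.radians(-50.38)-th)
t=np.array([np.sin(th),-np.cos(th)]); print('tangential force',s['force'][:2]@t,'radial',s['force'][:2]@v/np.hypot(*v))
E
python3 st.py
```

```text
10.75 [0.50775602 0.19726955 0.07242864] [ 4.94573132 -6.24142105  2.69924868] 0.13073100092735299 29.678196609020233
r 0.09235164886744336 swing 0.9604983885111765
tangential force -6.426630791720119 radial 4.702553748303183
```

Still moving freely, with only spring-level force, so I'll push further until the stop shows up as a force rise.

Emit:
drive_tool --motion '[[[5,0,-0.06,0,0],[5,0,-0.12,0,0],[5,0,-0.16,0,0],[5,0,-0.16,0,0],[5,0,-0.16,0,0]]]'

```text
t: 11.25
tcp_pos: [0.5073, 0.1975, 0.0726]
tool_rot: [0.795, 0.606, 0.007, 0.006]
force: [12.7, -10.8, -2.8]
finger_gap: 0.125
gripper_force: 30.1
```

```bash
python3 st.py
```

```text
11.25 [0.50728682 0.19753209 0.0725508 ] [ 12.66910196 -10.84107115  -2.77847293] 0.12511739560265583 30.09896457195282
r 0.09222473584751835 swing 0.9661596686605872
tangential force -15.134545501778524 radial 6.998607049184733
```

The force rose from 6 N to 15 N with almost no travel, so the arm is at its stop. I'll hold there and compare the vials and dial with the first scene picture.

Emit:
drive_tool --motion '[[[5,0,0,0,0],[5,0,0,0,0],[5,0,0,0,0],[5,0,0,0,0],[5,0,0,0,0],[5,0,0,0,0]]]'

```text
t: 11.85
tcp_pos: [0.5073, 0.1975, 0.0726]
tool_rot: [0.795, 0.606, 0.007, 0.006]
force: [12.4, -10.9, -2.2]
finger_gap: 0.129
gripper_force: 30.1
```

```bash
python3 st.py
python3 - <<'E'
from h import *
m,im=shot('scene','end'); a=cv2.imread('pics/scene0.png').astype(int); b=im[:,:,::-1].astype(int)
for n,(u,v) in dict(near=(361,226),far=(297,207),dial=(352,160)).items():
    print(n,np.abs(a-b)[v-20:v+20,u-8:u+8].mean().round(1))
print(manip.sign_off())
E
```

```text
11.85 [0.50730902 0.19752087 0.0725622 ] [ 12.38070707 -10.8746107   -2.23940352] 0.12854160912464874 30.096325278282166
r 0.09222951811929243 swing 0.9658949765241017
tangential force -14.86417474611892 radial 7.113042567076506
near 3.8
far 64.6
dial 12.8
the job is handed in; nothing more can be done
None
```

I handed the job in at about 12 s. The dial is about 1.6 mm off the tab and released. The tensioner is gripped at its stop, with about 15 N push and 30 N grip. `vial_near` looks unchanged in the final picture, but I couldn't confirm `vial_far`: its image patch changed a lot, possibly because the arm was in view, although my path kept about 0.2 m away from it. The sign-off gave no verdict.

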